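# Hold a belt finisher's sprung tension arm back for a belt change

### The job

A new belt is to go onto the bench belt finisher: first flip its toggle switch off, fully over towards the back of the machine. Then take the wooden hand grip at the end of the sprung tension arm and swing the arm forward against its spring right to its stop, never letting it snap back, and finish while holding it there by the grip, the tension wheel left untouched so that the belt can go on. Leave the balance, calculator, dish and torch where they are.

Things in the scene. Friction and masses are not known exactly. Their poses are not given: they have to be found in the camera images.
- finisher: Small bench belt finisher, fixed to the counter, belt off: grey base 290 x 235 mm, upright aluminium plate, dark motor on the plate's right (-y; top 122 mm high), bare belt wheels on its left (+y). Origin on the counter below the tension arm's pivot; -x = front of the machine (small rubber wheel, work rest), +x = back. Upper plate spans x -58..48, y -10..0 mm, top 168 mm high.
- tension_pivot (a point): Pivot of the tension arm, on the left face of the plate, 130 mm above the machine's origin. The pivot axis is the machine's y axis; point axes as the machine's.
- tension_arm (a joint): Angle of the tension arm, a flat steel bar 22 x 8 mm, at y 2..10 mm of the machine. 0 = at rest, leaning 0.489 rad from upright to the back; grows as it swings over the top to the front (-x); 1.25 = at its fixed stop, leaning 0.761 rad to the front. The coil spring always drives it back to 0: at the grip about 4 N at rest, rising to 10 N at the stop.
- cross_handle: Pale wooden hand grip at the arm's end, 130 mm from the pivot axis: level round sleeve 14 mm thick, 56 mm long, free to turn, along the machine's y (and its own), standing out to the right of the arm. Origin on its centre line at machine y -30 mm; from 30 mm left of it (at the arm) to 26 right, end collar 17 mm thick. 245 mm above the counter at rest, 224 at stop; 50 mm clear before and behind.
- tension_wheel: Aluminium belt wheel on the left face of the tension arm, 40 mm diameter, 28 mm wide (machine y 12..40 mm), turning freely, centre 85 mm from the pivot axis. Origin at its centre. To be left untouched while holding.
- switch (a joint): Angle of the toggle switch: 0 = on, as it starts (to within 0.1), leaning 0.4 rad to the front (-x of the machine); 0.8 = off, leaning 0.4 rad to the back (+x). Stiff, without a snap: it stays where it is left, so push it right over; takes about 1.5 N at its tip.
- switch_tip (a point): Tip of the toggle's steel bat, 34 mm from the bat's pivot, 91 mm above the counter; the bat is 6 mm thick at its foot, 10 mm near the tip. It pivots about the machine's y axis at x -85, y -120 mm, 60 mm above the counter, on top of a grey switch box of 85 x 90 mm, 61 mm high, at the machine's right front.
- balance: Bystander: white electronic balance, 300 x 200 mm, with a clear draught shield, 152 mm high. Loose; origin at the centre of its underside.
- calculator: Bystander: black desk calculator, 150 x 110 x 27 mm, lying flat. Loose; origin at the centre of its underside.
- dish: Bystander: steel weighing dish, 100 mm diameter, 22 mm high. Loose; origin at the centre of its underside.
- torch: Bystander: small black torch lying flat, 130 mm long, 34 mm high. Loose; origin under its middle.

How it is judged:
On the way, in this order (a step that is already met when the one before it is completed fails the run):
1. the toggle switch is off while the arm still rests (value of joint switch above 0.65 rad and value of joint tension_arm below 0.15 rad), for 0.2 s.
2. the tension arm is held by its grip at its stop (value of joint tension_arm above 1.18 rad and contact force between the fingers and cross_handle above 2 N), for 1 s.
At the end, for the whole second after the job is handed in: The switch is off (joint above 0.65 rad), the tension arm is within 0.07 rad of its stop (joint above 1.18 rad), the fingers bear on its hand grip with more than 2 N, and neither fingers nor arm touch the tension wheel; the robot is still holding (all of step 2 and value of joint switch above 0.65 rad and contact force between each of the arm, the fingers and tension_wheel below 0.5 N); the arm keeps its last pose, push and grip.
It fails at once if the arm is swung while the switch is still on (value of joint tension_arm above 0.3 rad and value of joint switch below 0.4 rad).
It fails at once if the arm snaps back under its spring (velocity of joint tension_arm below -3 rad/s).
It fails at once if a bystander is shifted (distance of any of balance, calculator, dish, torch from where it was at the start of the episode above 0.02 m).
It also fails if it takes over 53 s, if anything falls off the work surface, if the arm or the gripper's body presses on something with over 40 N, if the wrist force passes 120 N, or if a joint passes its speed limit or range.

### The arm

A 7-joint arm with a two-finger parallel gripper is mounted at the origin on the work surface. World frame = base frame: x ahead of the robot, y to its left, z up, the work surface at z = 0. Lengths are in m, angles in rad, forces in N, time in s.
With the tool pointing down it reaches from about 0.425 to 0.875 m from the base axis. Payload 4.7 kg.
Tool frame: the origin (TCP) lies midway between the tips of the shut fingers; the grasp point (between the pads) lies 19 mm behind it; y points along the fingers, z is the direction in which the jaws open and shut, and the axes are right-handed (so a half turn about y gives the same grasp; the last joint's range is limited). The gripper opens to 87 mm and grips with 3 to 60 N. Pads are 19 mm wide; open, the fingers measure 117 mm over their backs; the gripper's body (75 mm by 190 mm) begins 51 mm behind the grasp point.
Start: joints at [-1.22, 0.321, -0.07, 1.45, 0.023, 1.371, -0.057], TCP at [0.215, 0.613, 0.189] pointing down, gripper open.
Joint ranges: [-2.86, 2.86], [-0.3, 2.09], [-1.38, 1.24], [0.06, 2.45], [-1.56, 4.7], [0.09, 2.05], [-2.69, 2.69]. Speed limits (rad/s): [2.57, 2.57, 3.14, 3.14, 3.14, 3.14, 3.14].

### API

Orientations are given as a rotation vector (axis times angle).
In Python, from bench import ctrl gives the robot as it stands.
- The arm moves only by the tool play_rows, never from a script. Its arguments are lists of equal length, an entry for each row: "translation": the shift along the tool's x, y, z in mm, a list of three; "turn": the turn, a rotation vector about the tool's x, y, z in rad, a list of three; "fingers": the opening, from -1 (shut) to 1 (fully open), so that 0 is half open. In form: {"translation": [[dx, dy, dz], ...], "turn": [[wx, wy, wz], ...], "fingers": [fingers, ...]}. A call has exactly 10 rows; each row shifts and turns the commanded pose from where the row before left it, along the tool's axes as they then stand; what a row does not reach is not made up. A row lasts 1/12 s, in which the tool goes at most 41.7 mm and 7.16 degrees, less where a joint would pass 70% of its speed; a pose out of reach is approached as far as the arm can. A call with a gripper value outside its range is refused whole. The fingers move at their own pace and stop on an object; "grip_force" is the grip in N (left out, the last holds). Time passes only in rows, so rows that do not move let the fingers close, or fill a call up. It gives the time, the measured TCP pose, the force and the opening at its end, in the units of the state.
- ctrl.get_state(): the state, without advancing time (a new reading comes with each control period).
- ctrl.get_image(name): name is "scene" or "top" or "wrist"; returns the picture (480x640x3 uint8, blue, green, red); there is no depth.
- ctrl.camera_info(name): a dict with "camera_matrix" (3x3 intrinsics, pixels), "k1" (the pictures are not rectified: a ray, as slopes to the right and down, at radius r is drawn at 1 + k1 r^2 times it, then the intrinsics apply), "R" (3x3) and "t" (3): a world point X has camera coordinates R X + t. Camera axes: x right, y down, z forward; pixel columns grow to the right and rows downward; lengths in m; the calibration is good to about 2 mm. A picture is of the moment at which its call begins: read the wrist's pose just before it. camera_info takes no time and is no camera call; for the wrist camera it gives the pose at the moment of the call.
- ctrl.close_job(): hands the job in, once; it reports no verdict.
The state is a dict: "time": time; "joint_positions": joint angles; "qd": joint speeds; "joint_torque": joint torques, N m; "position": TCP position; "tool_rot": TCP orientation; "ft_force": force on the tool from outside, world axes, zero at the start; "torque": the same for the moment, N m; "grip_width": opening from 0.0 (shut) to 1.0 (fully open).
Only numpy, scipy, OpenCV 4.12 (cv2) and the standard library are available. Lean on these libraries where they do the work, as an engineer would, in place of code of your own. Each camera call takes 0.05 s, during which the arm holds its last target.

## Working session

There is one attempt and no reset: what is moved stays moved. The work goes in short steps, Python scripts to look and compute and a tool call to move; the robot and the scene stay as the last step left them, time stands still between calls to the robot, and variables do not carry over. Pictures are saved under pics/ and viewed, and the job is handed in when it is done.

Besides the shell and the picture viewer there is one more tool, called after ">>>" as a command line: name --argument value ..., lists and objects as JSON in quotes. play_rows: Moves the arm, as the interface text tells. Its arguments: {"type":"object","properties":{"translation":{"type":"array"},"turn":{"type":"array"},"fingers":{"type":"array"},"grip_force":{"type":"number"}},"required":["translation","turn","fingers"]}

```bash
ls; mkdir -p pics
python3 - <<'E'
from bench import ctrl
import cv2
print(ctrl.get_state())
for n in ["scene","top","wrist"]:
    print(n,ctrl.camera_info(n))
    cv2.imwrite(f"pics/{n}0.png",ctrl.get_image(n))
E
```

```text
pics
{'time': 0.0, 'joint_positions': array([-1.2199286 ,  0.32181729, -0.07005512,  1.45167529,  0.02261653,
        1.37079551, -0.05688328]), 'qd': array([ 0.00071769, -0.00031411, -0.00045251,  0.00157557,  0.00051878,
       -0.0014359 ,  0.00115272]), 'joint_torque': array([ 4.18418017e-05, -4.91277552e+01, -4.03557736e-01, -3.12530959e+01,
       -6.37645600e-02,  4.38608578e-02,  1.74302277e-04]), 'position': array([0.21465517, 0.61287948, 0.18806491]), 'tool_rot': array([-1.55649781,  0.26447733, -0.26416661]), 'ft_force': array([ 0.04567011, -0.89916168,  0.14400637]), 'torque': array([ 0.05518452,  0.02807308, -0.048283  ]), 'grip_width': 0.9979664827601963}
scene {'camera_matrix': array([[466.72260454,   0.        , 319.3227177 ],
       [  0.        , 466.72260454, 229.91678749],
       [  0.        ,   0.        ,   1.        ]]), 'k1': -0.06610203346526468, 'R': array([[-0.06981574,  0.99755809, -0.00190172],
       [ 0.79480181,  0.05447326, -0.60441934],
       [-0.60283981, -0.04370948, -0.79666407]]), 't': array([ 0.03573025, -0.30792154,  1.59218254])}
top {'camera_matrix': array([[539.61441641,   0.        , 321.59537157],
       [  0.        , 539.61441641, 236.01460591],
       [  0.        ,   0.        ,   1.        ]]), 'k1': -0.09295116684194511, 'R': array([[-0.0195549 , -0.99977161, -0.00862185],
       [-0.9840026 ,  0.02077236, -0.17693897],
       [ 0.17707765,  0.0050239 , -0.98418406]]), 't': array([-1.13583424e-03,  5.54757547e-01,  1.36914588e+00])}
wrist {'camera_matrix': array([[385.16499192,   0.        , 315.28829781],
       [  0.        , 385.16499192, 242.03254975],
       [  0.        ,   0.        ,   1.        ]]), 'k1': -0.07186081558817164, 'R': array([[ 0.33006749,  0.94395541, -0.00190895],
       [ 0.90395182, -0.31549588,  0.28867536],
       [ 0.2718944 , -0.09700795, -0.95742514]]), 't': array([-0.64819156, -0.03578623,  0.39064279])}
```

View pics/scene0.png

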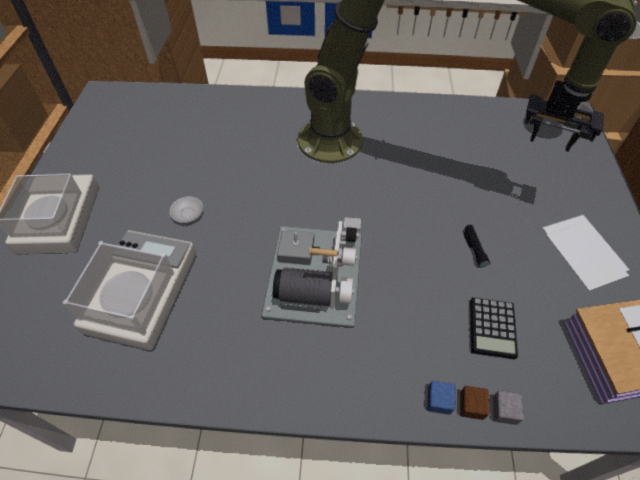

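View pics/top0.png

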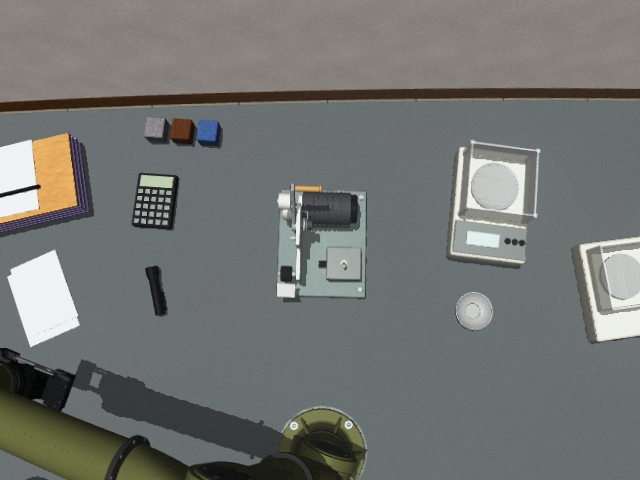

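View pics/wrist0.png

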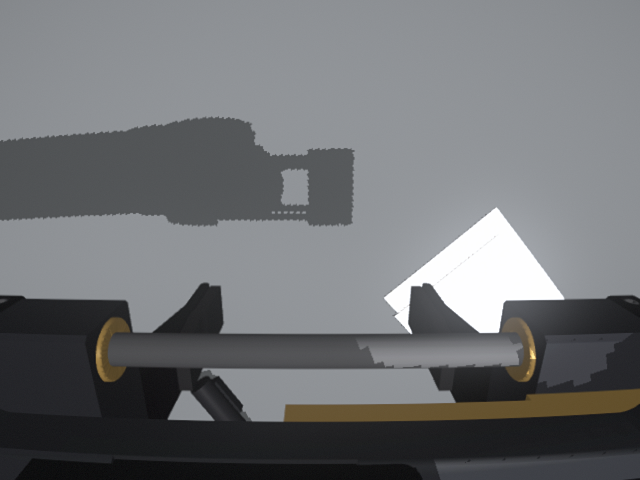

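Top view: the finisher is around px (322,245), with its front facing the robot base (machine x ≈ world x). The toggle is near (345,264) and the grip near (307,188). I'll enlarge both views.

Run:
```python
import cv2
a=cv2.imread("pics/top0.png")[175:310,260:380]; cv2.imwrite("pics/topc.png",cv2.resize(a,None,fx=5,fy=4.4,interpolation=cv2.INTER_CUBIC)[:600] if 0 else cv2.resize(a,None,fx=4.4,fy=4.4,interpolation=cv2.INTER_CUBIC))
a=cv2.imread("pics/scene0.png")[210:330,255:375]; cv2.imwrite("pics/scenec.png",cv2.resize(a,None,fx=5,fy=5,interpolation=cv2.INTER_CUBIC))
```

```text
(no output)
```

View pics/topc.png

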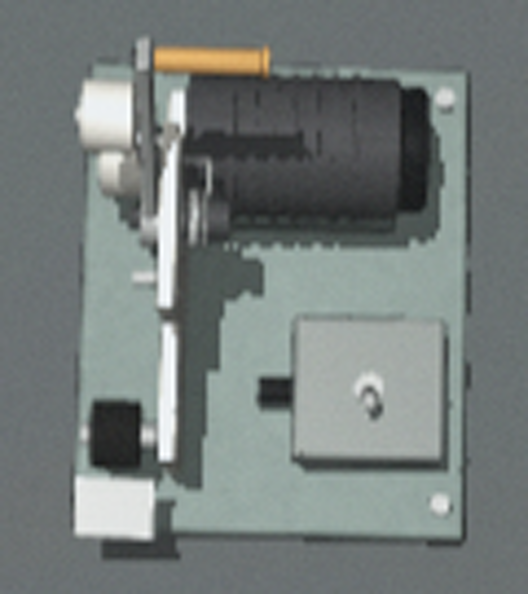

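View pics/scenec.png

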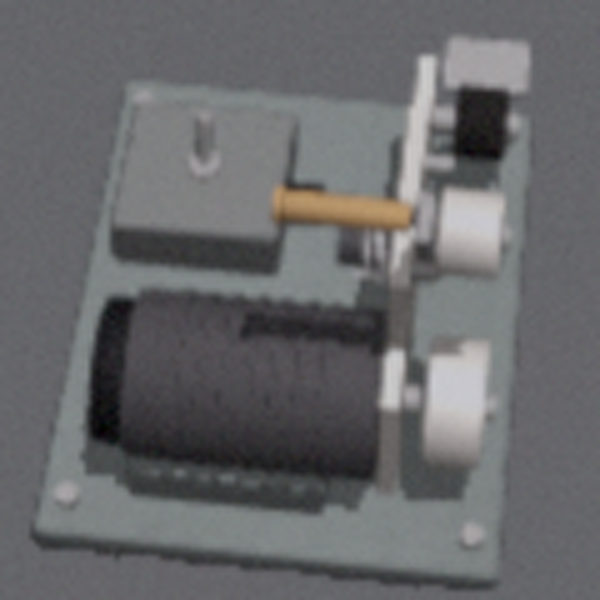

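```bash
cat > h.py <<'E'
import numpy as np, cv2
from scipy.spatial.transform import Rotation as R
from scipy.optimize import least_squares
from bench import ctrl
def proj(n,X,ci=None):
    ci=ci or ctrl.camera_info(n); X=np.atleast_2d(X)
    c=X@ci["R"].T+ci["t"]; p=c[:,:2]/c[:,2:]; r2=(p**2).sum(1,keepdims=True)
    p=p*(1+ci["k1"]*r2); K=ci["camera_matrix"]
    return p@K[:2,:2].T+K[:2,2]
def m2w(P,X):
    X=np.atleast_2d(X).astype(float); c,s=np.cos(P[2]),np.sin(P[2])
    return np.c_[P[0]+c*X[:,0]-s*X[:,1],P[1]+s*X[:,0]+c*X[:,1],X[:,2]]
E
cat > fit.py <<'E'
from h import *
t=lambda u,v:(260+(u+.5)/4.4-.5,175+(v+.5)/4.4-.5)
s=lambda u,v:(255+(u+.5)/5-.5,210+(v+.5)/5-.5)
G=lambda y:(.0611,y,.2448)
top=[(G(-.056),t(269,61)),(G(0),t(154,59)),((-.085+.0425,-.075,.061),t(294,318)),((-.085+.0425,-.165,.061),t(443,321)),((-.1275,-.165,.061),t(443,463)),((-.1275,-.075,.061),t(292,461)),((-.096,-.12,.088),t(374,405)),((-.058,-.010,.168),t(173,308)),((.048,-.010,.168),t(187,90))]
sc=[(G(-.056),s(275,206)),(G(0),s(411,214)),((-.0425,-.075,.061),s(283,247)),((-.0425,-.165,.061),s(113,232)),((-.1275,-.165,.061),s(141,103)),((-.1275,-.075,.061),s(297,118)),((-.096,-.12,.088),s(205,118))]
def res(P):
    r=[]
    for n,L in(("top",top),("scene",sc)):
        r.append(proj(n,m2w(P,[a for a,_ in L]))-np.array([b for _,b in L]))
    return np.vstack(r)
f=least_squares(lambda P:res(P).ravel(),[.7,0,0],loss="soft_l1")
print(f.x); print(res(f.x).round(1))
E
python3 fit.py
```

```text
[ 0.57272364  0.04847234 -0.05579218]
[[-1.2  0. ]
 [ 0.6 -0.3]
 [-0.2 -1. ]
 [ 0.6 -0.4]
 [-0.2 -0.1]
 [-0.9 -0.8]
 [-1.3 -1. ]
 [ 0.  -0.3]
 [-1.3  6.3]
 [ 0.7 -0.4]
 [-0.9  0.7]
 [-1.4 -1.7]
 [-1.1 -2.2]
 [-1.1 -1.7]
 [ 0.  -1.5]
 [ 0.   0.1]]
```

Run:
```python
from h import *
s=ctrl.get_state(); M=R.from_rotvec(s["tool_rot"]).as_matrix(); print(M.round(3))
P=[.573,.0485,-.056]
print("sw pivot,tip",m2w(P,[[-.085,-.12,.06],[-.098,-.12,.091],[-.072,-.12,.091]]).round(4))
print("grip rest,stop",m2w(P,[[.061,-.03,.245],[-.09,-.03,.224]]).round(4))
# machine-frame desired tool axes: y down, z along +/- machine x
for sg in(1,-1):
    z=sg*np.array([np.cos(P[2]),np.sin(P[2]),0]);y=np.array([0,0,-1.]);x=np.cross(y,z)
    D=np.c_[x,y,z]; print(sg,D.round(3).tolist(),(R.from_matrix(M).inv()*R.from_matrix(D)).as_rotvec())
```

```text
[[ 0.944 -0.     0.33 ]
 [-0.33  -0.001  0.944]
 [ 0.    -1.    -0.001]]
sw pivot,tip [[ 0.4814 -0.0666  0.06  ]
 [ 0.4684 -0.0658  0.091 ]
 [ 0.4944 -0.0673  0.091 ]]
grip rest,stop [[0.6322 0.0151 0.245 ]
 [0.4815 0.0236 0.224 ]]
1 [[-0.056, 0.0, 0.998], [-0.998, 0.0, -0.056], [-0.0, -1.0, 0.0]] [1.21833042e-03 1.29006087e+00 1.02851222e-03]
-1 [[0.056, 0.0, -0.998], [0.998, 0.0, 0.056], [0.0, -1.0, -0.0]] [ 1.11064366e-03 -1.85153115e+00 -1.31561972e-03]
```

>>> play_rows --translation '[[38,-9,-8],[38,-9,-8],[38,-9,-8],[38,-9,-8],[38,-9,-8],[38,-9,-8],[38,-9,-8],[38,-9,-8],[38,-9,-8],[38,-9,-8]]' --turn '[[0,0.0645,0],[0,0.0645,0],[0,0.0645,0],[0,0.0645,0],[0,0.0645,0],[0,0.0645,0],[0,0.0645,0],[0,0.0645,0],[0,0.0645,0],[0,0.0645,0]]' --fingers '[-1,-1,-1,-1,-1,-1,-1,-1,-1,-1]' --grip_force 20

```text
time: 0.98
position: [0.472, 0.3288, 0.2792]
tool_rot: [-1.431, 0.768, -0.768]
ft_force: [0.6, -1.1, 0.3]
grip_width: 0.328
```

```bash
cat >> h.py <<'E'
def rows(goal,yawgoal_mach,n,P=(.573,.0485,-.056)):
    s=ctrl.get_state(); M=R.from_rotvec(s["tool_rot"])
    z=np.array([np.cos(P[2]+yawgoal_mach),np.sin(P[2]+yawgoal_mach),0]);y=np.array([0,0,-1.]);D=R.from_matrix(np.c_[np.cross(y,z),y,z])
    w=(M.inv()*D).as_rotvec(); d=(np.array(goal)-s["position"])/n
    T=[((M*R.from_rotvec(w*i/n)).inv().apply(d)*1000).round(1).tolist() for i in range(n)]
    print("pos",s["position"].round(4),"total turn",w.round(4)); print([(w/n).round(4).tolist()]); print(T)
E
python3 - <<'E'
from h import *
g=m2w((.573,.0485,-.056),[-.13,-.12,.2])[0]; print(g)
rows(g,0,10)
E
```

```text
[ 0.4364873  -0.06403569  0.2       ]
pos [0.472  0.3288 0.2792] total turn [2.000e-04 6.415e-01 2.000e-04]
[[0.0, 0.0642, 0.0]]
[[30.8, 7.9, -24.7], [32.3, 7.9, -22.6], [33.7, 7.9, -20.5], [34.9, 7.9, -18.3], [36.0, 7.9, -16.1], [37.0, 7.9, -13.7], [37.8, 7.9, -11.3], [38.4, 7.9, -8.9], [38.9, 7.9, -6.4], [39.3, 7.9, -3.9]]
```

>>> play_rows --translation '[[31,0,-25],[32,0,-22.5],[34,0,-20.5],[35,0,-18],[36,0,-16],[37,0,-14],[38,10,-11],[38.5,10,-9],[39,10,-6.5],[39.5,10,-4]]' --turn '[[0,0.064,0],[0,0.064,0],[0,0.064,0],[0,0.064,0],[0,0.064,0],[0,0.064,0],[0,0.064,0],[0,0.064,0],[0,0.064,0],[0,0.064,0]]' --fingers '[-1,-1,-1,-1,-1,-1,-1,-1,-1,-1]'

```text
time: 1.82
position: [0.4366, -0.0649, 0.2387]
tool_rot: [-1.182, 1.249, -1.248]
ft_force: [1.7, -0.5, 0.1]
grip_width: 0.006
```

Run:
```python
from h import *
print(ctrl.get_state()["joint_positions"].round(2))
for n in["wrist","scene","top"]:
    im=ctrl.get_image(n); cv2.imwrite(f"pics/{n}1.png",im)
g=m2w((.573,.0485,-.056),[-.13,-.12,.085])[0]; print(g)
rows(g,0,10)
print("tip in wrist",proj("wrist",m2w((.573,.0485,-.056),[[-.098,-.12,.091],[-.085,-.12,.061]])))
```

```text
[-0.53 -0.2   0.54  1.87  0.1   1.44 -0.07]
[ 0.4364873  -0.06403569  0.085     ]
pos [ 0.4362 -0.0664  0.2386] total turn [ 0.0009 -0.0019 -0.0008]
[[0.0001, -0.0002, -0.0001]]
[[-0.2, 15.4, 0.0], [-0.2, 15.4, 0.0], [-0.2, 15.4, 0.0], [-0.2, 15.4, 0.0], [-0.2, 15.4, 0.0], [-0.2, 15.4, 0.0], [-0.2, 15.4, 0.0], [-0.2, 15.4, 0.0], [-0.2, 15.4, 0.0], [-0.2, 15.4, 0.0]]
tip in wrist [[350.35789426 213.40296471]
 [360.88847206 206.81322857]]
```

View pics/wrist1.png

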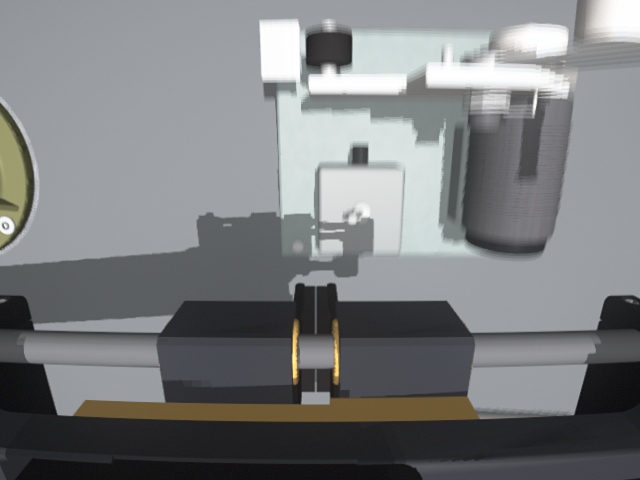

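View pics/scene1.png

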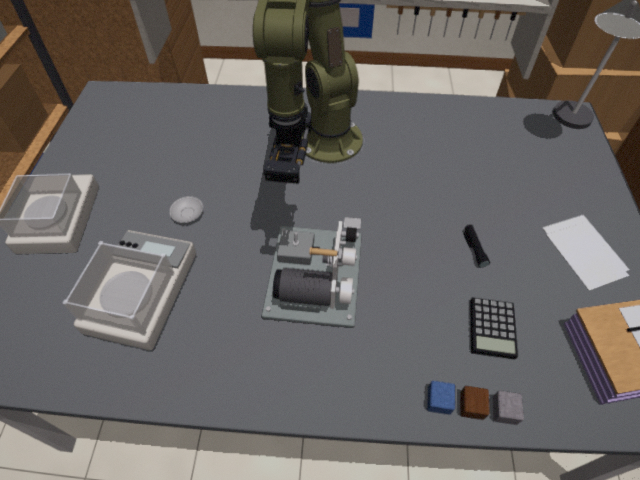

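>>> play_rows --translation '[[-1,18,0],[0,20,0],[0,20,0],[0,20,0],[0,20,0],[0,20,0],[0,18,0],[0,14,0],[0,4,0],[0,0,0]]' --turn '[[0,0,0],[0,0,0],[0,0,0],[0,0,0],[0,0,0],[0,0,0],[0,0,0],[0,0,0],[0,0,0],[0,0,0]]' --fingers '[-1,-1,-1,-1,-1,-1,-1,-1,-1,-1]'

```text
time: 2.8
position: [0.4366, -0.0612, 0.0843]
tool_rot: [-1.188, 1.247, -1.244]
ft_force: [-0.4, 0.5, 0.3]
grip_width: 0.003
```

Run:
```python
from h import *
s=ctrl.get_state();print(s["joint_positions"].round(2),s["position"].round(4),s["ft_force"].round(2))
im=ctrl.get_image("wrist"); cv2.imwrite(f"pics/wrist2.png",im)
print("tip in wrist",proj("wrist",m2w((.573,.0485,-.056),[[-.098,-.12,.091],[-.085,-.12,.061]])))
im=ctrl.get_image("scene");cv2.imwrite("pics/scene2c.png",cv2.resize(im[120:280,240:400],None,fx=3.7,fy=3.7))
```

```text
[-0.52 -0.07  0.59  2.09  0.04  1.11 -0.  ] [ 0.4366 -0.0612  0.0843] [-0.4   0.46  0.3 ]
tip in wrist [[373.23427729 285.5150685 ]
 [387.46670822 266.04612892]]
```

View pics/wrist2.png

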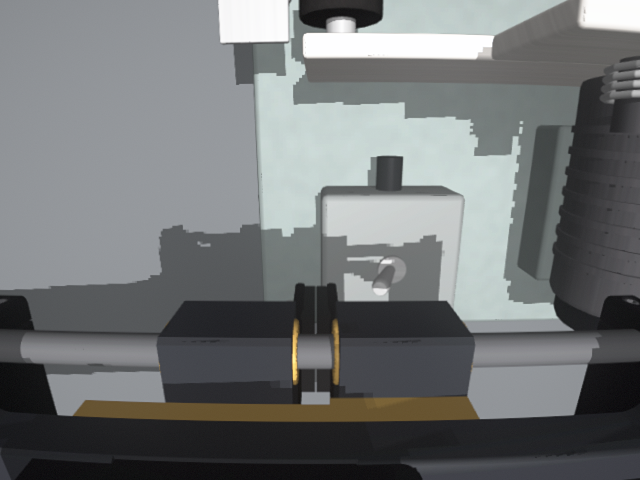

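View pics/scene2c.png

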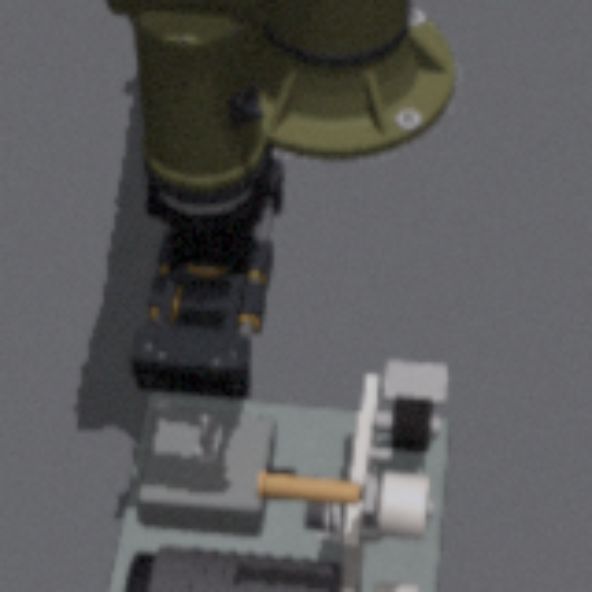

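>>> play_rows --translation '[[6,0,3],[0,0,4],[0,0,4],[0,0,4],[0,0,4],[0,0,4],[0,0,3],[0,0,3],[0,0,3],[0,0,2]]' --turn '[[0,0,0],[0,0,0],[0,0,0],[0,0,0],[0,0,0],[0,0,0],[0,0,0],[0,0,0],[0,0,0],[0,0,0]]' --fingers '[-1,-1,-1,-1,-1,-1,-1,-1,-1,-1]'

```text
time: 3.73
position: [0.4714, -0.0699, 0.0851]
tool_rot: [-1.185, 1.247, -1.247]
ft_force: [-0.3, -0.4, 0.1]
grip_width: 0.004
```

Run:
```python
from h import *
s=ctrl.get_state();print(s["joint_positions"].round(2),s["position"].round(4),s["ft_force"].round(2))
im=ctrl.get_image("wrist"); cv2.imwrite(f"pics/wrist3.png",im)
print(proj("wrist",m2w((.573,.0485,-.056),[[-.098,-.12,.091],[-.072,-.12,.091],[-.085,-.12,.061]])))
```

```text
[-0.51  0.02  0.61  2.02 -0.01  1.11  0.06] [ 0.4714 -0.0699  0.0851] [-0.32 -0.44  0.05]
[[308.2691402  273.68231147]
 [357.6477246  273.89097346]
 [330.73544956 255.45416127]]
```

View pics/wrist3.png

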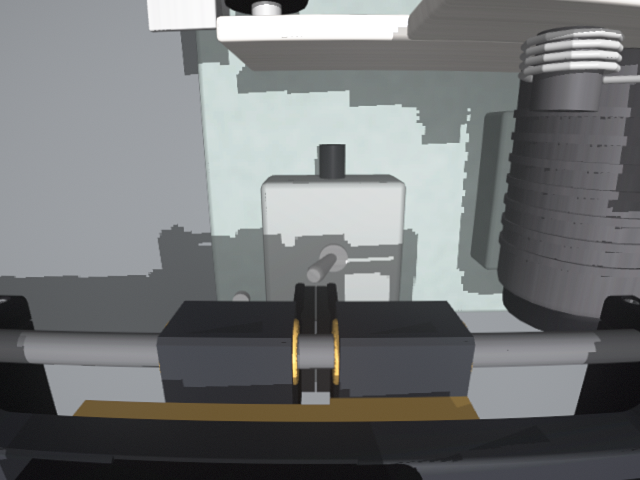

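Run:
```python
from h import *
s=ctrl.get_state();p=s["position"];M=R.from_rotvec(s["tool_rot"]).as_matrix()
print(M.round(3))
L=np.array([[0,0,0],[.0095,0,0],[-.0095,0,0],[0,0,.015],[-.0095,0,.015]])
print(proj("wrist",p+L@M.T).round(0))
ci=ctrl.camera_info("wrist"); C=-ci["R"].T@ci["t"];print(C, ci["R"].round(3))
# ray of tip (314,272) at z=.091; foot (331,257) z .062
from scipy.optimize import fsolve
for px,z in(((314,273),.091),((313,272),.088),((331,258),.062)):
    q=fsolve(lambda q:proj("wrist",[q[0],q[1],z])[0]-px,p[:2]);print(px,z,q)
```

```text
[[-0.051  0.     0.999]
 [-0.999 -0.    -0.051]
 [ 0.    -1.     0.   ]]
[[315. 276.]
 [315. 292.]
 [315. 260.]
 [342. 276.]
 [343. 260.]]
[0.47567763 0.008246   0.28009004] [[ 0.999 -0.05   0.001]
 [-0.049 -0.956  0.288]
 [-0.014 -0.288 -0.958]]
(314, 273) 0.091 [ 0.47146747 -0.06559569]
(313, 272) 0.088 [ 0.47089718 -0.06616924]
(331, 258) 0.062 [ 0.48148658 -0.06782983]
```

Run:
```python
from h import *
s=ctrl.get_state();p=s["position"];M=R.from_rotvec(s["tool_rot"]).as_matrix()
for dy in(0,-.01,-.019,-.03,-.05):
    print(dy,proj("wrist",p+np.array([[-.0095,dy,0],[0,dy,0],[.0095,dy,0]])@M.T).round(0).tolist())
for n in("scene","top"):
    im=ctrl.get_image(n); q=proj(n,p)[0]; print(n,q)
    u,v=q.round().astype(int); c=cv2.resize(im[v-50:v+50,u-60:u+60],None,fx=6,fy=6,interpolation=cv2.INTER_CUBIC); cv2.imwrite(f"pics/{n}3c.png",c)
im=cv2.imread("pics/wrist3.png");cv2.imwrite("pics/w3c.png",cv2.resize(im[230:410,220:420],None,fx=3.3,fy=3.3,interpolation=cv2.INTER_CUBIC))
```

```text
0 [[315.0, 260.0], [315.0, 276.0], [315.0, 292.0]]
-0.01 [[315.0, 266.0], [315.0, 284.0], [315.0, 300.0]]
-0.019 [[315.0, 273.0], [315.0, 291.0], [315.0, 308.0]]
-0.03 [[315.0, 282.0], [315.0, 300.0], [315.0, 318.0]]
-0.05 [[315.0, 300.0], [315.0, 321.0], [315.0, 341.0]]
scene [294.13967425 234.30615655]
top [344.7628078 265.2131057]
```

View pics/scene3c.png

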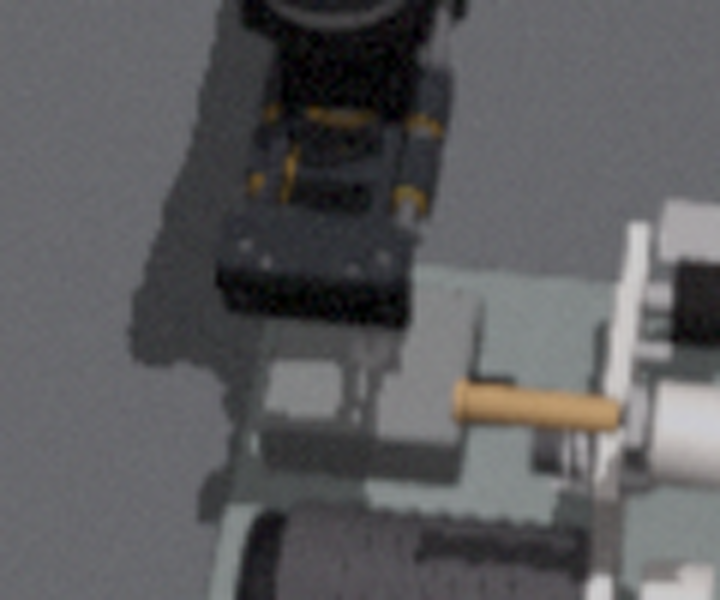

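View pics/w3c.png

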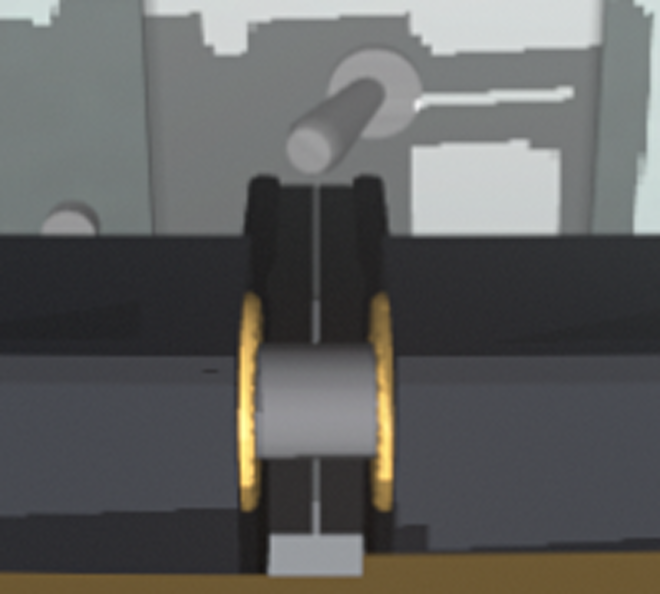

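Run:
```python
from h import *
s=ctrl.get_state();p=s["position"];M=R.from_rotvec(s["tool_rot"]).as_matrix()
for dy in(-.07,-.09,-.1):
    q=proj("scene",p+np.array([[-.0375,dy,.095],[.0375,dy,.095],[-.0375,dy,.059],[.0375,dy,.059]])@M.T); print(dy,((q-[294-60,234-50])*6).round(0).tolist())
q=proj("scene",p+np.array([[0,0,.011],[0,-.03,.011]])@M.T); print(((q-[294-60,234-50])*6).round(0).tolist())
```

```text
-0.07 [[409.0, 394.0], [226.0, 376.0], [422.0, 322.0], [242.0, 305.0]]
-0.09 [[407.0, 365.0], [222.0, 347.0], [420.0, 293.0], [238.0, 275.0]]
-0.1 [[407.0, 350.0], [220.0, 332.0], [420.0, 278.0], [236.0, 260.0]]
[[357.0, 321.0], [354.0, 280.0]]
```

View pics/top3c.png

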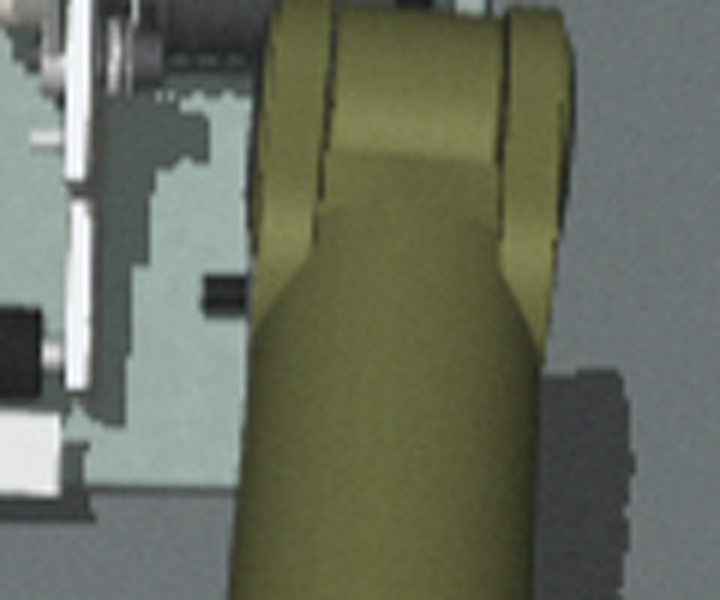

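Run:
```python
from h import *
p=np.array([0.21465517, 0.61287948, 0.18806491]);M=R.from_rotvec([-1.55649781,  0.26447733, -0.26416661]).as_matrix()
for dy in(0,-.019,-.032,-.07):
    print(dy,proj("scene",p+np.array([[0,dy,-.0435],[0,dy,.0435],[0,dy,-.0585],[0,dy,.0585]])@M.T).round(1).tolist())
im=cv2.imread("pics/scene0.png");cv2.imwrite("pics/s0f.png",cv2.resize(im[80:170,510:630],None,fx=6,fy=6,interpolation=cv2.INTER_CUBIC))
```

```text
0 [[529.0, 148.0], [560.1, 156.8], [523.7, 146.5], [565.6, 158.4]]
-0.019 [[531.3, 142.9], [562.9, 151.8], [525.9, 141.4], [568.4, 153.4]]
-0.032 [[533.0, 139.4], [564.8, 148.4], [527.5, 137.9], [570.3, 149.9]]
-0.07 [[537.9, 128.9], [570.5, 137.9], [532.3, 127.4], [576.1, 139.5]]
```

View pics/s0f.png

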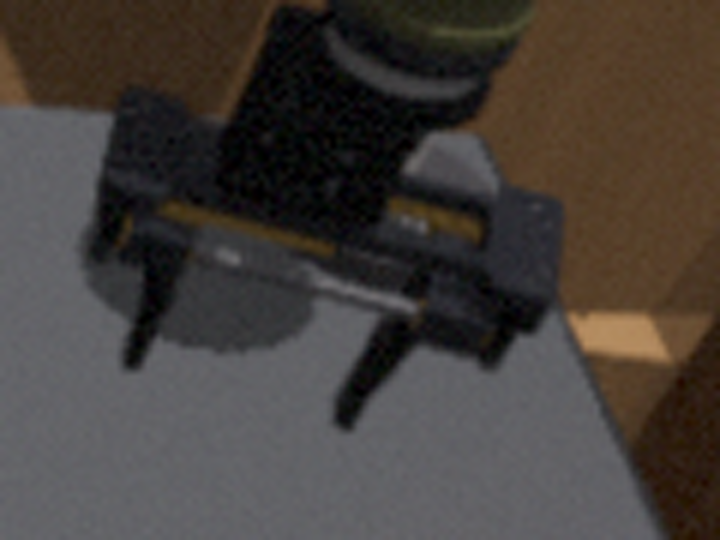

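Both the scene view and the wrist view put the fingertips about 25–30 mm behind the reported TCP. The fingers passed over the bat without touching it: its tip is at wrist px (314,272), unmoved. I'll back off and go in lower.

>>> play_rows --translation '[[-2,0,-8],[-2,0,-9],[0,0,-9],[0,0,-9],[0,6,0],[0,8,0],[0,8,0],[0,8,0],[0,0,0],[0,0,0]]' --turn '[[0,0,0],[0,0,0],[0,0,0],[0,0,0],[0,0,0],[0,0,0],[0,0,0],[0,0,0],[0,0,0],[0,0,0]]' --fingers '[-1,-1,-1,-1,-1,-1,-1,-1,-1,-1]'

```text
time: 4.72
position: [0.4357, -0.0643, 0.0543]
tool_rot: [-1.187, 1.248, -1.247]
ft_force: [0.6, -0.2, 0.2]
grip_width: 0.005
```

```bash
cat > look.py <<'E'
from h import *
import sys
k=sys.argv[1]
s=ctrl.get_state();print(s["joint_positions"].round(2),s["position"].round(4),s["ft_force"].round(2),s["grip_width"],s["time"])
for n in sys.argv[2:]:
    im=ctrl.get_image(n); cv2.imwrite(f"pics/{n}{k}.png",im)
E
python3 look.py 4 wrist
```

```text
[-0.52 -0.03  0.6   2.13  0.02  1.04  0.02] [ 0.4357 -0.0643  0.0543] [ 0.62 -0.16  0.17] 0.005166498839763968 4.7167
```

View pics/wrist4.png

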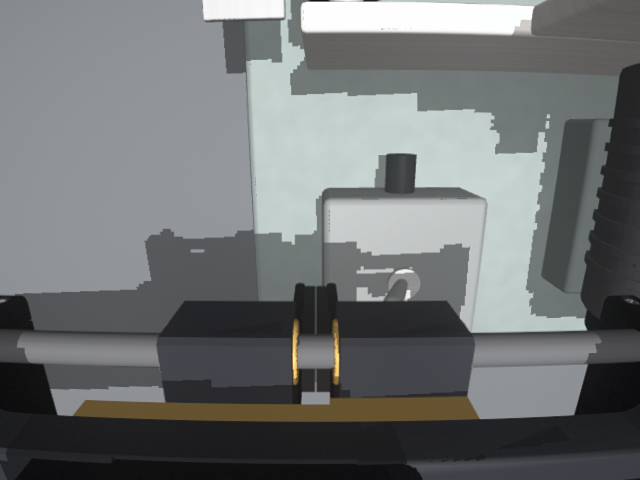

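>>> play_rows --translation '[[0,0,4],[0,0,5],[0,0,5],[0,0,5],[0,0,4],[0,0,4],[0,0,4],[0,0,4],[0,0,3],[0,0,0]]' --turn '[[0,0,0],[0,0,0],[0,0,0],[0,0,0],[0,0,0],[0,0,0],[0,0,0],[0,0,0],[0,0,0],[0,0,0]]' --fingers '[-1,-1,-1,-1,-1,-1,-1,-1,-1,-1]'

```text
time: 5.6
position: [0.475, -0.0661, 0.0551]
tool_rot: [-1.184, 1.246, -1.247]
ft_force: [-1.8, -0.1, -0.9]
grip_width: 0.002
```

```bash
python3 look.py 5 wrist
```

```text
[-0.51  0.07  0.62  2.04 -0.05  1.04  0.08] [ 0.475  -0.0661  0.0551] [-1.76 -0.14 -0.92] 0.002254592730646859 5.6
```

View pics/wrist5.png

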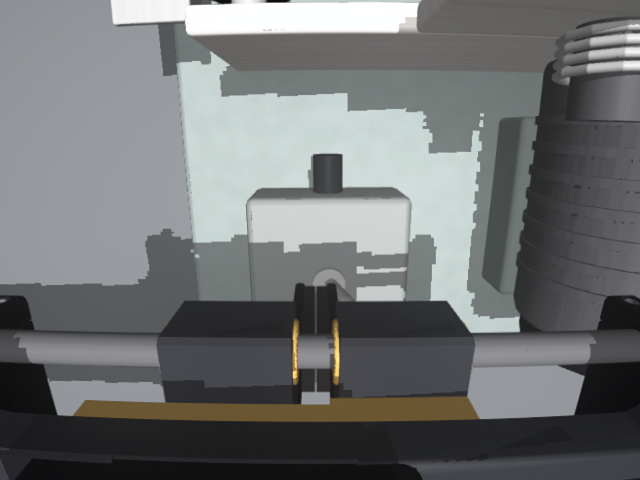

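The bat now leans right (to the back) out from behind the fingers, at about (345,295), with roughly 2 N of force. I'll continue.

>>> play_rows --translation '[[0,0,1],[0,0,1],[0,0,1],[0,0,1],[0,0,1],[0,0,1],[0,0,0],[0,0,0],[0,0,0],[0,0,0]]' --turn '[[0,0,0],[0,0,0],[0,0,0],[0,0,0],[0,0,0],[0,0,0],[0,0,0],[0,0,0],[0,0,0],[0,0,0]]' --fingers '[-1,-1,-1,-1,-1,-1,-1,-1,-1,-1]'

```text
time: 6.48
position: [0.4804, -0.0664, 0.0552]
tool_rot: [-1.184, 1.246, -1.247]
ft_force: [-1.2, 0.9, 0.1]
grip_width: 0.006
```

>>> play_rows --translation '[[0,0,1],[0,0,1],[0,0,1],[0,0,1],[0,0,1],[0,0,1],[0,0,0],[0,0,0],[0,0,0],[0,0,0]]' --turn '[[0,0,0],[0,0,0],[0,0,0],[0,0,0],[0,0,0],[0,0,0],[0,0,0],[0,0,0],[0,0,0],[0,0,0]]' --fingers '[-1,-1,-1,-1,-1,-1,-1,-1,-1,-1]'

```text
time: 7.32
position: [0.4815, -0.0664, 0.0545]
tool_rot: [-1.191, 1.255, -1.241]
ft_force: [-12.3, 1.2, 9.7]
grip_width: 0.006
```

```bash
python3 look.py 6 wrist scene; python3 -c "
import cv2
im=cv2.imread('pics/scene6.png');cv2.imwrite('pics/s6c.png',cv2.resize(im[190:300,255:375],None,fx=5.4,fy=5.4,interpolation=cv2.INTER_CUBIC))"
```

```text
[-0.5   0.1   0.62  2.02 -0.07  1.05  0.1 ] [ 0.4815 -0.0664  0.0545] [-12.33   1.16   9.71] 0.00643150095346187 7.3167
```

View pics/wrist6.png

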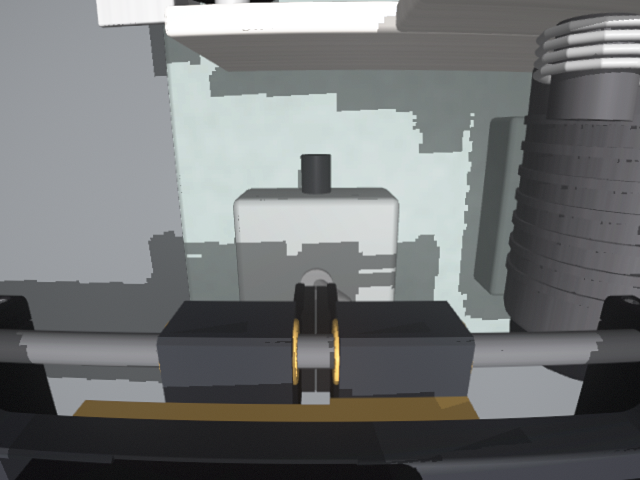

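View pics/s6c.png

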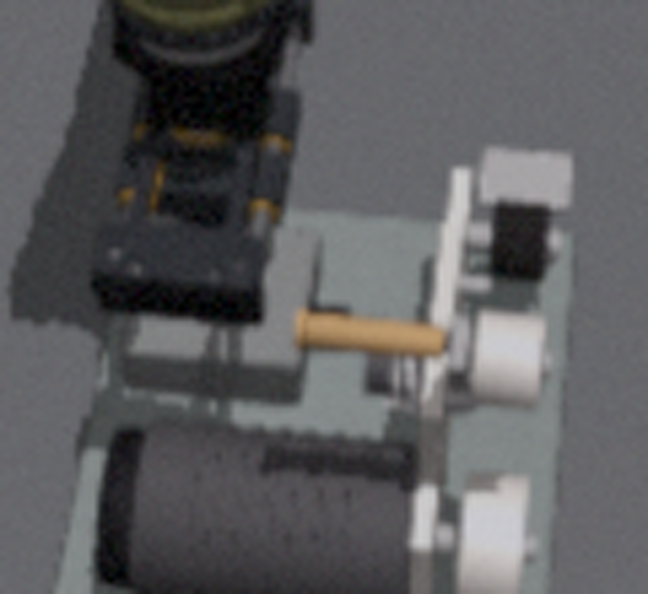

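The force jumped to 12 N (x) and 10 N (z), so the bat is at its end stop. I'll back off, rise and check it.

>>> play_rows --translation '[[0,0,-10],[0,0,-12],[0,0,-10],[0,-10,-3],[0,-25,0],[0,-30,0],[0,-35,0],[0,-35,0],[0,-20,0],[0,0,0]]' --turn '[[0,0,0],[0,0,0],[0,0,0],[0,0,0],[0,0,0],[0,0,0],[0,0,0],[0,0,0],[0,0,0],[0,0,0]]' --fingers '[-1,-1,-1,-1,-1,-1,-1,-1,-1,-1]'

```text
time: 8.25
position: [0.4556, -0.0651, 0.2165]
tool_rot: [-1.174, 1.239, -1.251]
ft_force: [0.1, 1.2, -0.5]
grip_width: 0.001
```

```bash
python3 look.py 7 wrist; python3 -c "
from h import *
print(proj('wrist',m2w((.575,.0475,-.056),[[-.098,-.12,.091],[-.072,-.12,.091],[-.085,-.12,.061]])))
im=cv2.imread('pics/wrist7.png');cv2.imwrite('pics/w7c.png',cv2.resize(im[150:290,280:440],None,fx=4.2,fy=4.2,interpolation=cv2.INTER_CUBIC))"
```

```text
[-0.54 -0.15  0.57  1.88  0.08  1.38 -0.04] [ 0.4556 -0.0651  0.2165] [ 0.08  1.2  -0.52] 0.0007871066403299349 8.25
[[332.97079684 223.7424794 ]
 [363.47800426 223.85418418]
 [345.3045017  215.97181368]]
```

View pics/w7c.png

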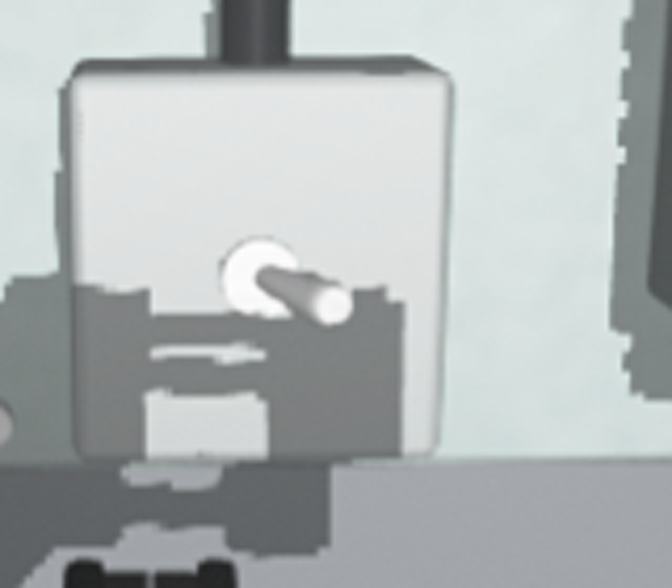

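The bat tip is at (359,222), right of its foot at (342,217). Off predicts about +18 px and I see +17, so the switch is off. Next I'll go above the grip.

Run:
```python
from h import *
P=(.573,.047,-.056)
g=m2w(P,[.0611,-.032,.275])[0]; print(g)
rows(g,0,10,P)
```

```text
[0.63221316 0.01163035 0.275     ]
pos [ 0.4542 -0.065   0.2138] total turn [-0.0078  0.0049 -0.0015]
[[-0.0008, 0.0005, -0.0002]]
[[-8.6, -6.0, 17.4], [-8.6, -6.0, 17.4], [-8.6, -6.0, 17.4], [-8.6, -6.0, 17.4], [-8.6, -6.0, 17.4], [-8.6, -6.1, 17.4], [-8.6, -6.1, 17.4], [-8.6, -6.1, 17.4], [-8.6, -6.1, 17.4], [-8.6, -6.1, 17.4]]
```

>>> play_rows --translation '[[0,-20,0],[0,-20,5],[-6,-20,20],[-12,0,25],[-14,0,28],[-16,0,28],[-16,0,26],[-12,0,22],[-10,0,20],[0,0,0]]' --turn '[[-0.008,0.005,0],[0,0,0],[0,0,0],[0,0,0],[0,0,0],[0,0,0],[0,0,0],[0,0,0],[0,0,0],[0,0,0]]' --fingers '[-1,-1,0.2,0.2,0.2,0.2,0.2,0.2,0.2,0.2]'

```text
time: 9.13
position: [0.6327, 0.0148, 0.2656]
tool_rot: [-1.192, 1.254, -1.243]
ft_force: [-0.8, 0.1, -1.1]
grip_width: 0.527
```

>>> play_rows --translation '[[0,0,0],[0,0,0],[0,0,0],[0,0,0],[0,0,0],[0,0,0],[0,0,0],[0,0,0],[0,0,0],[0,0,0]]' --turn '[[0,0,0],[0,0,0],[0,0,0],[0,0,0],[0,0,0],[0,0,0],[0,0,0],[0,0,0],[0,0,0],[0,0,0]]' --fingers '[0.2,0.2,0.2,0.2,0.2,0.2,0.2,0.2,0.2,0.2]'

```text
time: 9.97
position: [0.6301, 0.0112, 0.2688]
tool_rot: [-1.188, 1.256, -1.246]
ft_force: [0.1, -0.1, -0.1]
grip_width: 0.598
```

```bash
python3 look.py 8 wrist scene
python3 - <<'E'
from h import *
P=(.573,.047,-.056)
print(proj("wrist",m2w(P,[[.0611,-.0,.245],[.0611,-.056,.245],[.0611,-.032,.245]])))
rows(m2w(P,[.0611,-.032,.275])[0],0,10,P)
im=cv2.imread('pics/scene8.png');cv2.imwrite('pics/s8c.png',cv2.resize(im[170:330,240:400],None,fx=3.7,fy=3.7,interpolation=cv2.INTER_CUBIC))
E
```

```text
[-0.52  0.29  0.59  1.39 -0.16  1.52  0.  ] [0.6301 0.0112 0.2688] [ 0.12 -0.13 -0.12] 0.5979966948281223 9.9667
[[318.69611403 208.75378109]
 [318.42136476 297.42404586]
 [318.53737097 260.97242829]]
pos [0.6301 0.0112 0.2688] total turn [ 0.008   0.0001 -0.    ]
[[0.0008, 0.0, -0.0]]
[[-0.1, -0.6, 0.2], [-0.1, -0.6, 0.2], [-0.1, -0.6, 0.2], [-0.1, -0.6, 0.2], [-0.1, -0.6, 0.2], [-0.1, -0.6, 0.2], [-0.1, -0.6, 0.2], [-0.1, -0.6, 0.2], [-0.1, -0.6, 0.2], [-0.1, -0.6, 0.2]]
```

View pics/wrist8.png

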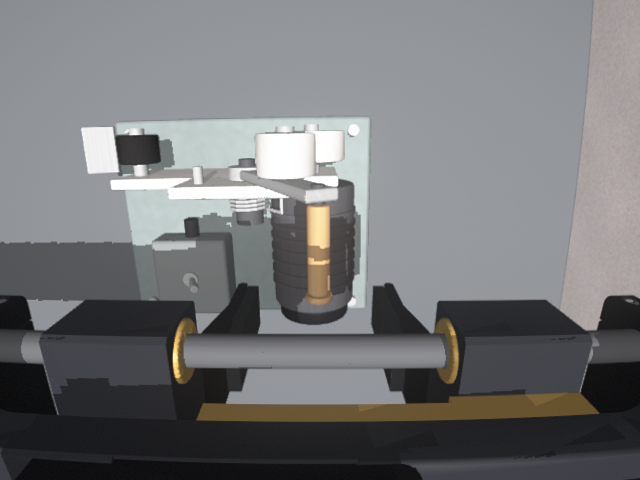

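View pics/s8c.png

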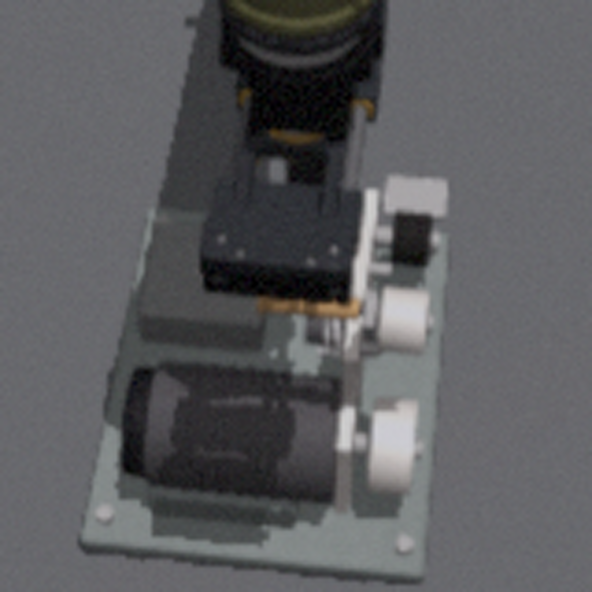

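>>> play_rows --translation '[[0,8,1],[0,8,1],[0,8,0],[0,8,0],[0,8,0],[0,8,0],[0,6,0],[0,4,0],[0,0,0],[0,0,0]]' --turn '[[0,0,0],[0,0,0],[0,0,0],[0,0,0],[0,0,0],[0,0,0],[0,0,0],[0,0,0],[0,0,0],[0,0,0]]' --fingers '[0.2,0.2,0.2,0.2,0.2,0.2,0.2,0.2,0.2,0.2]'

```text
time: 10.9
position: [0.6317, 0.0111, 0.2107]
tool_rot: [-1.188, 1.256, -1.246]
ft_force: [0.1, 0.4, 0.7]
grip_width: 0.599
```

```bash
python3 look.py 9 wrist
python3 - <<'E'
from h import *
P=(.573,.047,-.056)
print(proj("wrist",m2w(P,[[.0611,-.0,.245],[.0611,-.056,.245],[.0611,-.032,.245]])))
E
```

```text
[-0.52  0.31  0.59  1.48 -0.17  1.41  0.01] [0.6317 0.0111 0.2107] [0.08 0.44 0.72] 0.5987349902193703 10.9
[[314.81981318 235.88237696]
 [314.81678314 348.37117594]
 [314.81730147 302.91996249]]
```

View pics/wrist9.png

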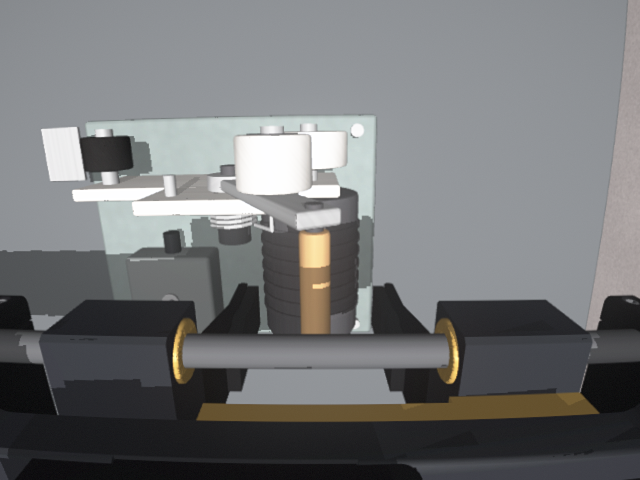

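>>> play_rows --translation '[[-2,6,0],[0,6,0],[0,3,0],[0,0,0],[0,0,0],[0,0,0],[0,0,0],[0,0,0],[0,0,0],[0,0,0]]' --turn '[[0,0,0],[0,0,0],[0,0,0],[0,0,0],[0,0,0],[0,0,0],[0,0,0],[0,0,0],[0,0,0],[0,0,0]]' --fingers '[0.2,0.2,0.2,0.2,0,-0.3,-1,-1,-1,-1]' --grip_force 45

```text
time: 11.78
position: [0.6317, 0.0131, 0.1959]
tool_rot: [-1.188, 1.256, -1.246]
ft_force: [-0.2, 0.7, 0.4]
grip_width: 0.232
```

>>> play_rows --translation '[[0,0,0],[0,0,0],[0,0,0],[0,0,0],[0,0,0],[0,0,0],[0,0,0],[0,0,0],[0,0,0],[0,0,0]]' --turn '[[0,0,0],[0,0,0],[0,0,0],[0,0,0],[0,0,0],[0,0,0],[0,0,0],[0,0,0],[0,0,0],[0,0,0]]' --fingers '[-1,-1,-1,-1,-1,-1,-1,-1,-1,-1]'

```text
time: 12.62
position: [0.6316, 0.0131, 0.1958]
tool_rot: [-1.188, 1.256, -1.246]
ft_force: [-1.9, -0.5, 0.9]
grip_width: 0.147
```

```bash
python3 look.py 10 wrist scene; python3 -c "
import cv2
im=cv2.imread('pics/scene10.png');cv2.imwrite('pics/s10c.png',cv2.resize(im[170:330,240:400],None,fx=3.7,fy=3.7,interpolation=cv2.INTER_CUBIC))"
```

```text
[-0.52  0.31  0.58  1.5  -0.17  1.39  0.01] [0.6316 0.0131 0.1958] [-1.92 -0.48  0.89] 0.14718489504867732 12.6167
```

View pics/wrist10.png

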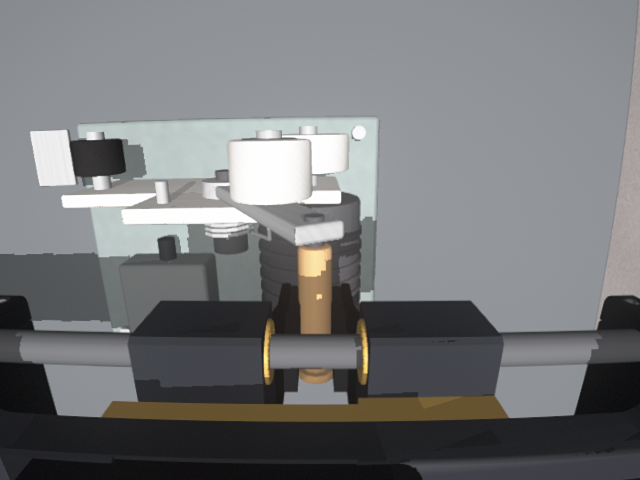

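View pics/s10c.png

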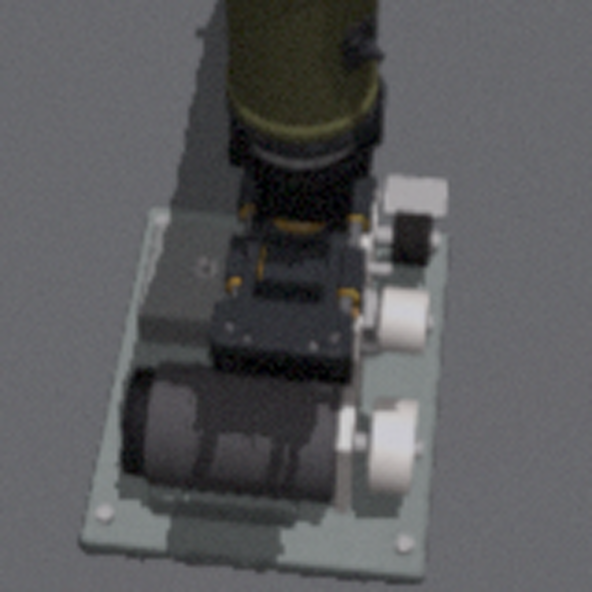

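Run:
```python
from h import *
q=np.linspace(0,1.25,31); f=.489-q
x=130*np.sin(f);z=130*np.cos(f)
T=np.c_[-np.diff(z),np.diff(x)].round(1); print(T.tolist())
M=R.from_rotvec(ctrl.get_state()["tool_rot"]).as_matrix();print(M.round(3))
```

```text
[[-2.4, -4.8], [-2.2, -4.9], [-2.0, -5.0], [-1.8, -5.1], [-1.6, -5.2], [-1.4, -5.2], [-1.2, -5.3], [-1.0, -5.3], [-0.7, -5.4], [-0.5, -5.4], [-0.3, -5.4], [-0.1, -5.4], [0.2, -5.4], [0.4, -5.4], [0.6, -5.4], [0.8, -5.3], [1.1, -5.3], [1.3, -5.3], [1.5, -5.2], [1.7, -5.1], [1.9, -5.1], [2.1, -5.0], [2.3, -4.9], [2.5, -4.8], [2.7, -4.7], [2.9, -4.5], [3.1, -4.4], [3.3, -4.3], [3.5, -4.1], [3.7, -4.0]]
[[-0.056 -0.008  0.998]
 [-0.998  0.001 -0.056]
 [-0.    -1.    -0.008]]
```

>>> play_rows --translation '[[0,-2.4,-4.8],[0,-2.2,-4.9],[0,-2,-5],[0,-1.8,-5.1],[0,-1.6,-5.2],[0,-1.4,-5.2],[0,-1.2,-5.3],[0,-0.9,-5.3],[0,-0.6,-5.4],[0,-0.4,-5.4]]' --turn '[[0,0,0],[0,0,0],[0,0,0],[0,0,0],[0,0,0],[0,0,0],[0,0,0],[0,0,0],[0,0,0],[0,0,0]]' --fingers '[-1,-1,-1,-1,-1,-1,-1,-1,-1,-1]'

```text
time: 13.55
position: [0.5802, 0.0154, 0.2109]
tool_rot: [-1.187, 1.255, -1.248]
ft_force: [5.4, -2.5, -5.0]
grip_width: 0.147
```

```bash
python3 look.py 11 wrist
```

```text
[-0.58  0.18  0.58  1.61 -0.1   1.39 -0.04] [0.5802 0.0154 0.2109] [ 5.45 -2.51 -5.01] 0.14740176573245242 13.55
```

View pics/wrist11.png

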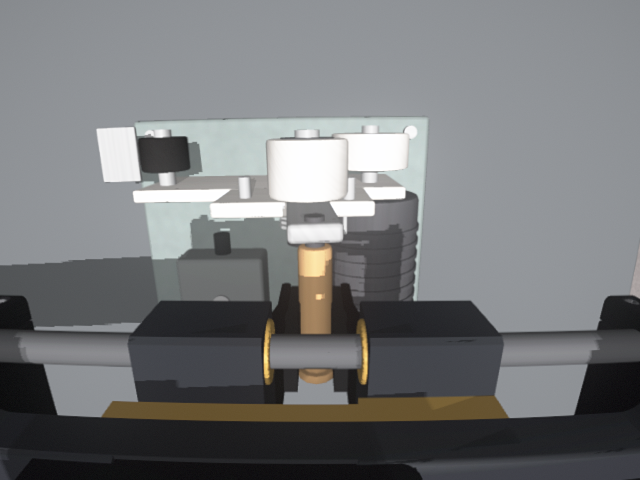

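The arm is following. It is now nearly upright and the sleeve is still between the fingers, at column 315. I'll keep swinging.

>>> play_rows --translation '[[0,-0.3,-5.4],[0,0,-5.4],[0,0.3,-5.4],[0,0.5,-5.4],[0,0.7,-5.4],[0,0.9,-5.3],[0,1.2,-5.3],[0,1.4,-5.3],[0,1.6,-5.2],[0,1.8,-5.1]]' --turn '[[0,0,0],[0,0,0],[0,0,0],[0,0,0],[0,0,0],[0,0,0],[0,0,0],[0,0,0],[0,0,0],[0,0,0]]' --fingers '[-1,-1,-1,-1,-1,-1,-1,-1,-1,-1]'

```text
time: 14.43
position: [0.529, 0.0176, 0.2043]
tool_rot: [-1.184, 1.252, -1.251]
ft_force: [7.9, -2.5, -1.9]
grip_width: 0.145
```

>>> play_rows --translation '[[0,2,-5.1],[0,2.2,-5],[0,2.4,-4.9],[0,2.6,-4.8],[0,2.8,-4.7],[0,3,-4.5],[0,3.2,-4.4],[0,3.3,-4.3],[0,3.5,-4.1],[0,0,0]]' --turn '[[0,0,0],[0,0,0],[0,0,0],[0,0,0],[0,0,0],[0,0,0],[0,0,0],[0,0,0],[0,0,0],[0,0,0]]' --fingers '[-1,-1,-1,-1,-1,-1,-1,-1,-1,-1]'

```text
time: 15.27
position: [0.4873, 0.0196, 0.1808]
tool_rot: [-1.183, 1.252, -1.251]
ft_force: [7.3, -4.8, 5.2]
grip_width: 0.147
```

```bash
python3 look.py 12 wrist scene
```

```text
[-0.64 -0.04  0.54  1.87  0.02  1.31 -0.17] [0.4873 0.0196 0.1808] [ 7.25 -4.81  5.15] 0.1469438476539442 15.2667
```

View pics/wrist12.png

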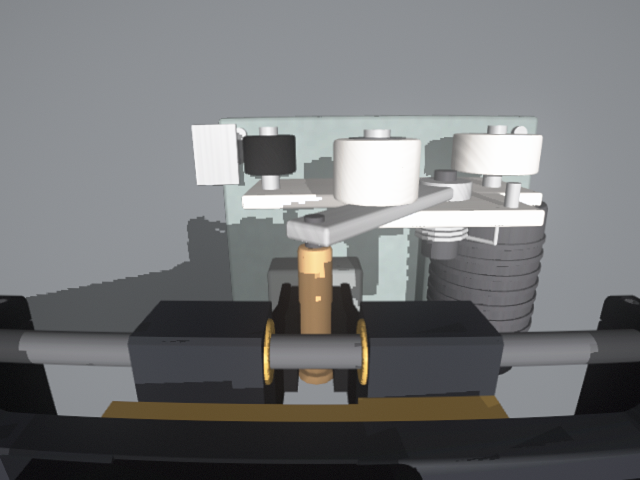

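>>> play_rows --translation '[[0,1.4,-1.5],[0,1.4,-1.5],[0,1.4,-1.5],[0,1.4,-1.5],[0,0,0],[0,0,0],[0,0,0],[0,0,0],[0,0,0],[0,0,0]]' --turn '[[0,0,0],[0,0,0],[0,0,0],[0,0,0],[0,0,0],[0,0,0],[0,0,0],[0,0,0],[0,0,0],[0,0,0]]' --fingers '[-1,-1,-1,-1,-1,-1,-1,-1,-1,-1]'

```text
time: 16.2
position: [0.482, 0.0198, 0.176]
tool_rot: [-1.183, 1.252, -1.251]
ft_force: [5.0, -4.0, 8.0]
grip_width: 0.144
```

>>> play_rows --translation '[[0,1,-1],[0,1,-1],[0,1,-1],[0,1,-1],[0,0,0],[0,0,0],[0,0,0],[0,0,0],[0,0,0],[0,0,0]]' --turn '[[0,0,0],[0,0,0],[0,0,0],[0,0,0],[0,0,0],[0,0,0],[0,0,0],[0,0,0],[0,0,0],[0,0,0]]' --fingers '[-1,-1,-1,-1,-1,-1,-1,-1,-1,-1]'

```text
time: 17.03
position: [0.4812, 0.0199, 0.1748]
tool_rot: [-1.176, 1.247, -1.254]
ft_force: [7.9, -6.2, 16.3]
grip_width: 0.143
```

```bash
python3 look.py 13 wrist scene top; python3 -c "
import cv2
im=cv2.imread('pics/scene13.png');cv2.imwrite('pics/s13c.png',cv2.resize(im[170:330,240:400],None,fx=3.7,fy=3.7,interpolation=cv2.INTER_CUBIC))"
```

```text
[-0.65 -0.06  0.53  1.9   0.03  1.29 -0.18] [0.4812 0.0199 0.1748] [ 7.93 -6.21 16.3 ] 0.14339017605463655 17.0333
```

View pics/wrist13.png

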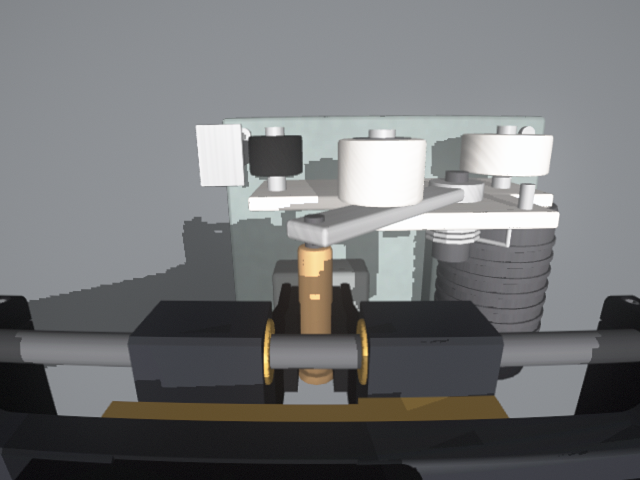

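View pics/s13c.png

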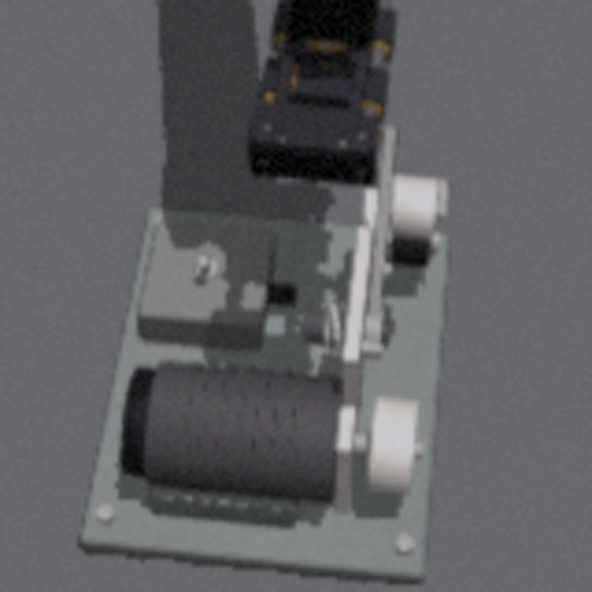

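At the stop: 4 mm commanded gave only about 1 mm of motion and the force rose to about 18 N. The grip has moved −151 mm in x and −21 mm in z, as predicted. I'll hold for over 1 s.

>>> play_rows --translation '[[0,0,0],[0,0,0],[0,0,0],[0,0,0],[0,0,0],[0,0,0],[0,0,0],[0,0,0],[0,0,0],[0,0,0]]' --turn '[[0,0,0],[0,0,0],[0,0,0],[0,0,0],[0,0,0],[0,0,0],[0,0,0],[0,0,0],[0,0,0],[0,0,0]]' --fingers '[-1,-1,-1,-1,-1,-1,-1,-1,-1,-1]'

```text
time: 18.02
position: [0.4812, 0.0199, 0.1748]
tool_rot: [-1.176, 1.247, -1.254]
ft_force: [7.4, -4.9, 16.6]
grip_width: 0.145
```

>>> play_rows --translation '[[0,0,0],[0,0,0],[0,0,0],[0,0,0],[0,0,0],[0,0,0],[0,0,0],[0,0,0],[0,0,0],[0,0,0]]' --turn '[[0,0,0],[0,0,0],[0,0,0],[0,0,0],[0,0,0],[0,0,0],[0,0,0],[0,0,0],[0,0,0],[0,0,0]]' --fingers '[-1,-1,-1,-1,-1,-1,-1,-1,-1,-1]'

```text
time: 18.85
position: [0.4812, 0.0199, 0.1748]
tool_rot: [-1.176, 1.247, -1.254]
ft_force: [7.2, -5.6, 16.2]
grip_width: 0.15
```

```bash
python3 look.py 14 scene top
python3 - <<'E'
import cv2
a=cv2.imread('pics/top0.png');b=cv2.imread('pics/top14.png')
import numpy as np
for n,(r0,r1,c0,c1) in dict(calc=(165,235,125,185),torch=(260,320,140,172),bal=(135,275,440,545),dish=(285,335,450,500)).items():
    print(n,np.abs(a[r0:r1,c0:c1].astype(int)-b[r0:r1,c0:c1]).mean().round(2))
im=cv2.imread('pics/scene14.png');cv2.imwrite('pics/s14c.png',cv2.resize(im[215:265,270:320],None,fx=11,fy=11,interpolation=cv2.INTER_CUBIC))
E
```

```text
[-0.65 -0.06  0.53  1.9   0.03  1.29 -0.18] [0.4812 0.0199 0.1748] [ 7.17 -5.63 16.22] 0.15017976923179377 18.85
calc 3.52
torch 3.36
bal 3.99
dish 4.19
```

View pics/s14c.png

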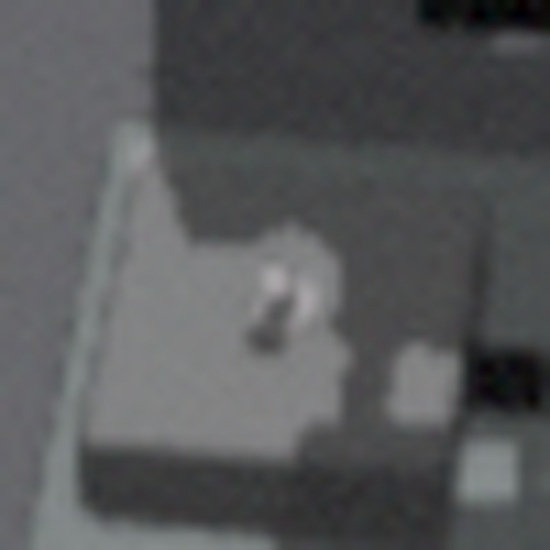

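The bat now appears nearly end-on in the scene view, as a backward lean should look from there. The bystanders show only noise-level change in the top view. Handing in.

```bash
python3 -c "
from bench import ctrl
print(ctrl.close_job()); s=ctrl.get_state(); print(s['time'],s['position'],s['ft_force'],s['grip_width'])"
```

```text
the job is handed in; nothing more can be done
None
the job is handed in; nothing more can be done
```

I switched the toggle fully off, then swung the tension arm by its wooden grip to the stop. I handed in at about 19 s still holding it there; the hand-in gave no verdict.

- **Switch:** I pushed the bat until it met its end stop, where the force jumped to about 12 N in x and 10 N in z. The wrist picture afterwards showed it leaning to the back by 17 px, against 18 px expected for off.
- **Tension arm:** I took the grip with a 45 N grip force and swung it round its arc in about 3 s without losing it. The grip moved 151 mm forward and 21 mm down, as the geometry predicts for the stop. A further 4 mm of push moved it only about 1 mm. It then held still for two more calls, with the force steady at about 18–19 N.
- **Wheel and bystanders:** In the pictures the fingers and gripper are clear of the tension wheel. The balance, calculator, dish and torch show only noise-level change in the top view.

**Disagreement:** The fingertips appeared about 25–30 mm short of the reported TCP along the pointing direction. My first push therefore passed over the bat without touching it. I corrected for this offset from then on.

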